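# Swing out the chassis rest's prop leg and lay the dial panel on it

### The arm

A 6-joint arm with a two-finger parallel gripper is mounted at the origin on the work surface. World frame = base frame: x ahead of the robot, y to its left, z up, the work surface at z = 0. Lengths are in m, angles in rad, forces in N, time in s.
With the tool pointing down it reaches from about 0.275 to 0.875 m from the base axis. Payload 12.5 kg.
Tool frame: the origin (TCP) lies on the mounting face of the last link; the fingertips stand r.nose_length ahead of it and the grasp point (between the pads) lies 155 mm ahead of it (r.nose_length is the distance from the TCP to the fingertips, in m); x points along the fingers, z is the direction in which the jaws open and shut, and the axes are right-handed (so a half turn about x gives the same grasp; the last joint's range is limited). The gripper opens to 85 mm and grips with 20 to 120 N. Pads are 22 mm wide; open, the fingers measure 114 mm over their backs; the gripper's body (76 mm by 85 mm) begins 54 mm behind the grasp point. The pads swing forward as they close: fully open they stand 13 mm farther back than shut.
Start: joints at [1.081, 0.351, 1.652, -0, 1.139, -0.085], TCP at [0.217, 0.506, 0.405] pointing down, gripper open.
Joint ranges: [-2.75, 2.75], [-0.79, 2.1], [0.01, 2.65], [-1.57, 4.71], [0.07, 3.14], [-2.87, 2.87]. Speed limits (rad/s): [2.22, 2.22, 2.79, 3.14, 3.14, 3.14].

### API

Orientations are given as a unit quaternion [x, y, z, w].
In Python, from workcell import r, grab_frame, camera_info gives the robot as it stands.
- The arm moves only by the tool move_arm, never from a script. Its argument "motion" is a list of rows, each a list of 5 numbers: the shift along the world's x, y, z in mm, then the turn about the world's z in degrees, then the finger opening in mm, from 0 to 85.4. A call has exactly 8 rows; each row is the pose to reach, as a shift and turn from the pose commanded when the call began; what a row does not reach only later rows make up. A row lasts 1/8 s, in which the tool goes at most 62.5 mm and 10.7 degrees, less where a joint would pass 70% of its speed; a pose out of reach is approached as far as the arm can. A call with a gripper value outside its range is refused whole. The fingers move at their own pace and stop on an object; the grip force is fixed at half the most. Time passes only in rows, so rows that repeat a pose let the fingers close, or fill a call up. It gives the time, the measured TCP pose, the force and the opening at its end, in the units of the state.
- r.state(): the state, without advancing time (a new reading comes with each control period).
- grab_frame(name): name is "side" or "top"; returns the picture (400x640x3 uint8, red, green, blue); there is no depth.
- camera_info(name): a dict with "fx", "fy", "cx", "cy" (pixels), "extrinsics" (4x4, takes a point from camera to world coordinates). Camera axes: x right, y down, z forward; pixel columns grow to the right and rows downward; lengths in m; the calibration is good to about 2 mm. A picture is of the moment at which its call begins. camera_info takes no time and is no camera call.
- r.hand_in(): hands the job in, once; it reports no verdict.
The state is a dict: "clock": time; "qpos": joint angles; "qvel": joint speeds; "tau": joint torques, N m; "eef_pos": TCP position; "eef_rot": TCP orientation; "wrist_force": force on the tool from outside, world axes, zero at the start; "ft_torque": the same for the moment, N m; "opening": finger opening in m.
Only numpy, scipy, OpenCV 4.12 (cv2) and the standard library are available. Lean on these libraries where they do the work, as an engineer would, in place of code of your own. Each camera call takes 0.05 s, during which the arm holds its last target.

### The job

On the wooden rest, swing the folding yellow prop leg out with the fingers until it meets the red stop peg, and press it firmly home there for a moment, without forcing it. Then lay the brown dial panel, right side up, lengthwise along the leg and centred on its seat so that it lies level on the block and the leg, the leg staying swung out, and let go. Leave the knobs, valve, potentiometer, jar and screwdriver where they stand.

Things in the scene. Friction and masses are not known exactly. Their poses are not given: they have to be found in the camera images.
- rest: Fixed chassis rest on the cork tray (cork 6 mm above the table). Origin: on the leg's vertical hinge axis at cork level, z up. Its wooden block, grey felt top, 70 mm high, spans x -72 to -12 and y -45 to +60 mm; the leg is hinged before its +x face and folds along +y, its outer 90 mm sticking out past the block's end: fingers can come down behind it there.
- leg: Yellow prop leg: level bar 14 mm thick, 158 mm long, 50 to 70 mm above the cork, 13 mm black foot under its end. Origin: on the hinge at cork level, x from hinge to free end, z up. Pushed on its +y side (towards the block) it swings towards its -y, clockwise from above, 1.0 to 1.8 rad, to the stop. It stays where left.
- leg_push (a point): Where to push: inside the bar on its centre line, 120 mm from the hinge, 60 mm above the cork (half-way up); push on the leg's +y side, square to the bar. Hinge drag is about 2.5 N here. Against the stop press with 8 to 15 N here; over 20 N is forcing it.
- leg_seat (a point): Point on the leg's top face on its centre line, 45 mm from the hinge, 70 mm above the cork: the middle of the panel belongs over it (the panel then reaches 50 mm back over the hinge onto the block). x along the leg.
- stop: Brass stop arm on the hinge post below the leg; origin: hinge axis at cork level. 90 mm out along its x a red peg (10 mm thick, top 64 mm above the cork, below the leg's top) is clamped in a cross slot. Arm angle and peg both differ each time: home against the peg, the leg points along the arm's x give or take 4 degrees (8 mm at leg_push), so feel for it. The peg is on the leg's -y side.
- panel_grip (a point): Centre of the cream bar handle (50 long, 14 wide, 30 mm tall) on the middle of the loose brown dial panel, a plate 190 x 70 x 8 mm, about 0.25 kg, with a green window at each end, lying flat on the cork. This point is 23 mm above the panel's underside. x along panel and handle, z up. Grip the handle across its 14 mm from above. Either end may lie on the block.
- knobs: Tall set of three dark-brown bakelite dial knobs on one spindle, 42 mm wide, 84 mm tall, stands on the tray; origin under its centre. Bystander.
- valve: Tuning eye valve: black base, brass-rimmed green glass, 39 mm wide, 82 mm tall, fragile; stands on the tray; origin under its centre. Bystander.
- pot: Black tone potentiometer on a 40 mm square plate, shaft upright, 60 mm tall; origin under its centre. Bystander.
- jar: Amber jar with steel cap, 56 mm wide, 70 mm tall; origin under its centre. Bystander.
- driver: Screwdriver 170 mm long lying on the tray. Bystander.
Mind the look-alikes: they are no part of the job. What is meant by the part that bears panel_grip is not orange, and is the larger of those in its own colour.

How it is judged:
By the outcome, as a careful person would: the job done as asked, in the order asked, and still so for the second after the job is handed in, with the robot touching nothing.
It also fails if it takes over 67 s, if anything falls off the work surface, if the arm or the gripper's body presses on something with over 40 N, if the wrist force passes 120 N, or if a joint passes its speed limit or range.

## Working session

There is one attempt and no reset: what is moved stays moved. The work goes in short steps, Python scripts to look and compute and a tool call to move; the robot and the scene stay as the last step left them, time stands still between calls to the robot, and variables do not carry over. Pictures are saved under pics/ and viewed, and the job is handed in when it is done.

Besides the shell and the picture viewer there is one more tool, called after ">>>" by a JSON object that holds its "fn" and its "kwargs". move_arm: Moves the arm, as the interface text tells. Its arguments: {"type":"object","properties":{"motion":{"type":"array","items":{"type":"array","items":{"type":"number"}}}},"required":["motion"]}

```bash
mkdir -p pics; ls; python3 - <<'E'
from workcell import r, grab_frame, camera_info
import cv2
for n in ("side","top"):
    f=grab_frame(n); cv2.imwrite(f"pics/{n}0.png",f[:,:,::-1]); c=camera_info(n); print(n,c)
print(r.state(), r.nose_length)
E
```

```text
pics
side {'fx': 404.3898764299374, 'fy': 404.3898764299374, 'cx': 323.3137811838214, 'cy': 200.58231298093858, 'extrinsics': array([[ 0.95286087, -0.18686084,  0.23903807,  0.17952389],
       [-0.30301166, -0.54584015,  0.78118018, -0.73467738],
       [-0.0154954 , -0.81678734, -0.57673073,  0.82223039],
       [ 0.        ,  0.        ,  0.        ,  1.        ]])}
top {'fx': 487.7756214453236, 'fy': 487.7756214453236, 'cx': 317.42892805100314, 'cy': 200.3403694224232, 'extrinsics': array([[ 0.01692796, -0.9897987 ,  0.14146368,  0.23601675],
       [-0.99972192, -0.01907852, -0.01385969,  0.25638511],
       [ 0.01641722, -0.14118973, -0.98984642,  1.76847931],
       [ 0.        ,  0.        ,  0.        ,  1.        ]])}
{'clock': 0.1, 'qpos': array([ 1.08136417e+00,  3.51189116e-01,  1.65238094e+00, -9.01712873e-07,
        1.13912145e+00, -8.45903357e-02]), 'qvel': array([-0.00168226, -0.00129283, -0.00084216,  0.0016935 ,  0.00030158,
        0.00048772]), 'tau': array([ 1.12689679e-03, -5.06826353e+01, -2.91870868e+01, -1.16989704e-04,
        2.63784670e-03,  4.73670536e-05]), 'eef_pos': array([0.21654337, 0.5054426 , 0.40420053]), 'eef_rot': array([-0.38945669,  0.59065301,  0.38908476,  0.58997081]), 'wrist_force': array([-0.14938146, -0.02636217,  0.11193375]), 'ft_torque': array([-0.05192598, -0.04172468, -0.03319786]), 'opening': 0.08565895573590464} 0.1734
```

View pics/side0.png

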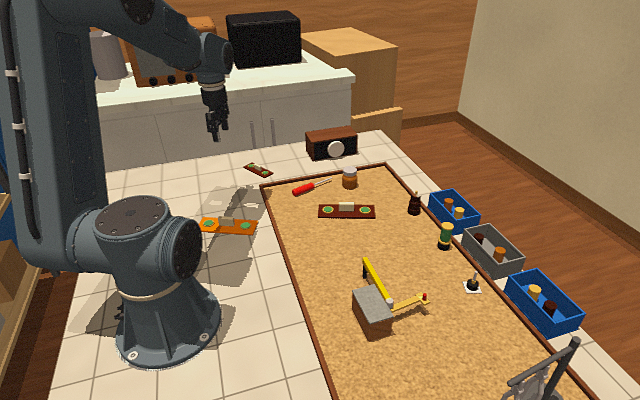

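View pics/top0.png

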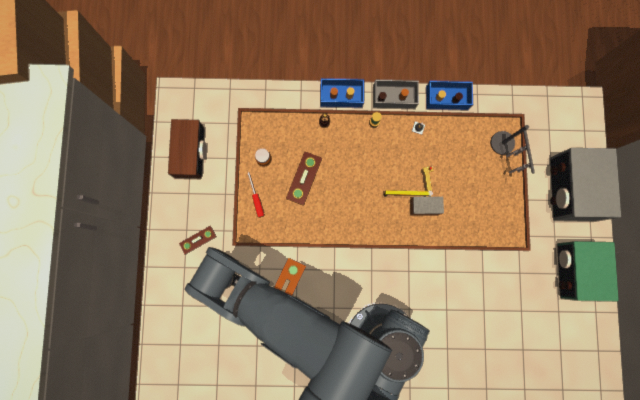

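```bash
cat > h.py <<'E'
import numpy as np, cv2
from workcell import r, grab_frame, camera_info
def ray(n,u,v):
    c=camera_info(n);E=c["extrinsics"]
    d=E[:3,:3]@np.array([(u-c["cx"])/c["fx"],(v-c["cy"])/c["fy"],1]);return E[:3,3],d
def onz(n,u,v,z):
    o,d=ray(n,u,v);return o+d*(z-o[2])/d[2]
def proj(n,p):
    c=camera_info(n);E=c["extrinsics"];q=E[:3,:3].T@(np.array(p)-E[:3,3]);return q[0]/q[2]*c["fx"]+c["cx"],q[1]/q[2]*c["fy"]+c["cy"]
def two(a,b):
    o1,d1=ray("top",*a);o2,d2=ray("side",*b)
    t=np.linalg.lstsq(np.c_[d1,-d2],o2-o1,rcond=None)[0];p=o1+d1*t[0];q=o2+d2*t[1];return (p+q)/2,np.linalg.norm(p-q)
E
python3 - <<'E'
import cv2
t=cv2.imread('pics/top0.png');s=cv2.imread('pics/side0.png')
f=lambda i,x,y,w,h,k:cv2.resize(i[y:y+h,x:x+w],None,fx=k,fy=k,interpolation=cv2.INTER_NEAREST)
cv2.imwrite('pics/c_leg.png',f(t,375,150,80,70,8))
cv2.imwrite('pics/c_pan.png',f(t,170,140,160,120,5))
cv2.imwrite('pics/c_legs.png',f(s,340,245,110,100,6))
E
```

```text
(no output)
```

View pics/c_leg.png

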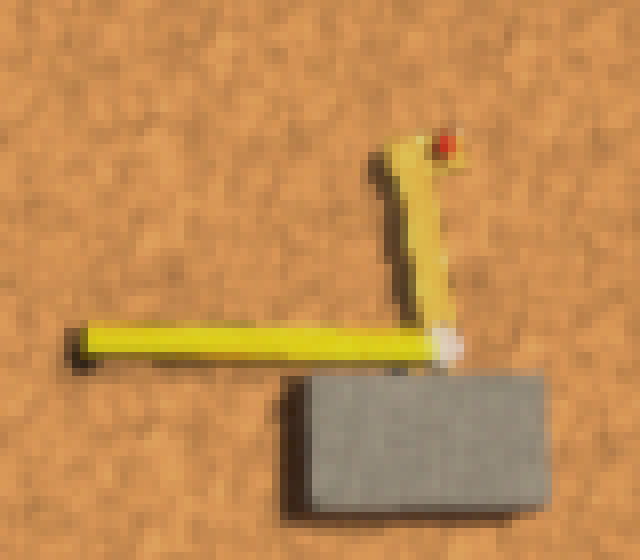

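View pics/c_pan.png

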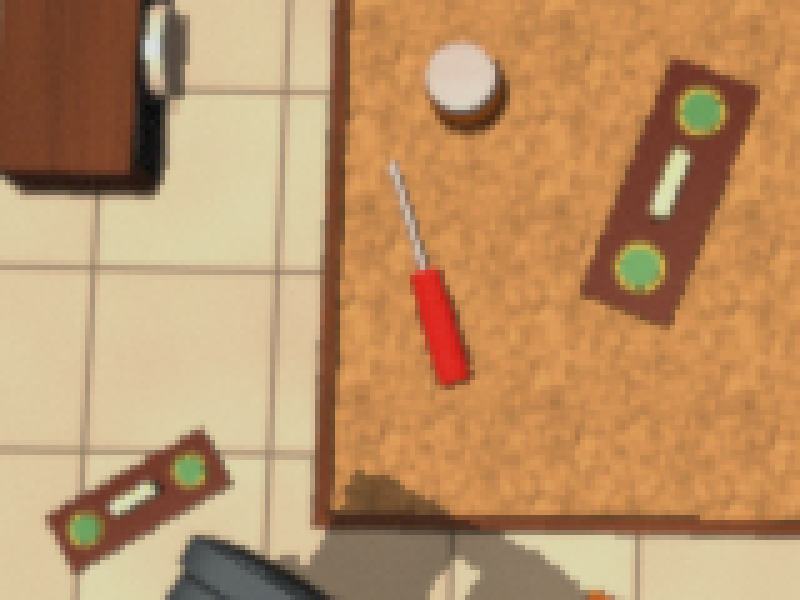

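View pics/c_legs.png

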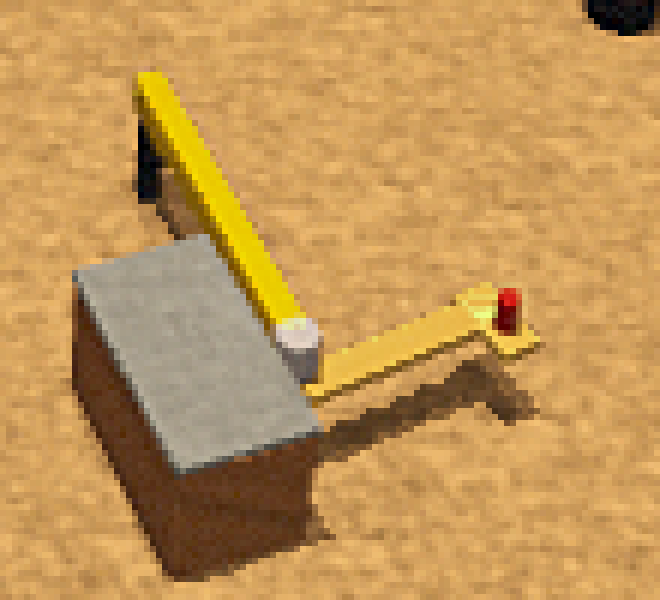

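Panel candidates in the top view are brown large (304,178), brown small (198,240) and orange (290,275). The crop shows the one at (304,178) is brown, the larger of the two browns, and lies on the cork, so that is the target. The leg runs from (386,192) to its hinge cap at (430,193). The red peg is at (430,168).

```bash
python3 - <<'E'
from h import *
t=cv2.imread('pics/top0.png');s=cv2.imread('pics/side0.png')
def mask(img,lo,hi,box):
    h=cv2.cvtColor(img,cv2.COLOR_BGR2HSV);m=cv2.inRange(h,lo,hi);z=np.zeros_like(m);x,y,w,k=box;z[y:y+k,x:x+w]=m[y:y+k,x:x+w];return z
def cen(m):
    M=cv2.moments(m,True);return M['m10']/M['m00'],M['m01']/M['m00'],M['m00']
def rect(m):
    p=np.argwhere(m)[:,::-1].astype(np.float32);return cv2.minAreaRect(p)
# leg
leg=mask(t,(24,190,120),(34,255,255),(380,180,60,25))
print('leg',cen(leg),rect(leg))
p=np.argwhere(leg)[:,::-1]
P=np.array([onz('top',u,v,.076)[:2] for u,v in p]);c=P.mean(0);w,V=np.linalg.eigh(np.cov(P.T));d=V[:,1];d*=np.sign(d[1]);print('leg world c',c,'ang',np.degrees(np.arctan2(d[1],d[0])),'extent',(P-c)@d@np.zeros(1) if 0 else (((P-c)@d).min(),((P-c)@d).max()))
# cap
cap=mask(t,(0,0,170),(179,70,255),(425,188,12,10));print('cap',cen(cap), onz('top',*cen(cap)[:2],.076))
caps=mask(s,(0,0,170),(179,70,255),(380,290,20,20));print('capside',cen(caps))
red=mask(t,(0,170,100),(6,255,255),(420,160,20,15)); print('peg',cen(red),onz('top',*cen(red)[:2],.067)) 
reds=mask(s,(0,190,80),(6,255,255),(415,285,20,20)); print('pegs',cen(reds)); print(two(cen(red)[:2],cen(reds)[:2]))
# block top
g=mask(t,(0,0,90),(60,75,200),(405,195,50,25));print('felt',cen(g),rect(g))
b=cv2.boxPoints(rect(g));print(np.array([onz('top',u,v,.076) for u,v in b]),onz('top',*cen(g)[:2],.076))
# panel
pan=mask(t,(0,60,30),(8,200,140),(280,145,50,65))|mask(t,(172,60,30),(179,200,140),(280,145,50,65))
hull=cv2.convexHull(np.argwhere(pan)[:,::-1].astype(np.int32)); 
rc=cv2.minAreaRect(hull.astype(np.float32));print('pan',rc)
b=cv2.boxPoints(rc);W=np.array([onz('top',u,v,.014) for u,v in b]);print(W,W.mean(0))
hd=mask(t,(15,20,180),(40,120,255),(295,165,20,25));print('handle',cen(hd),onz('top',*cen(hd)[:2],.036))
P=np.array([onz('top',u,v,.036)[:2] for u,v in np.argwhere(hd)[:,::-1]]);w,V=np.linalg.eigh(np.cov(P.T));d=V[:,1];print(np.degrees(np.arctan2(d[1],d[0])))
gr=mask(t,(45,60,80),(85,255,255),(285,145,45,65));n,l,st,ce=cv2.connectedComponentsWithStats(gr);
for i in range(1,n):
  if st[i,4]>20: print('green',ce[i],onz('top',*ce[i],.014))
hs=mask(s,(15,10,150),(40,120,255),(335,200,22,14));print('handle side',cen(hs))
grs=mask(s,(45,60,60),(85,255,255),(315,200,65,20));n,l,st,ce=cv2.connectedComponentsWithStats(grs)
for i in range(1,n):
  if st[i,4]>8: print('greens',ce[i],onz('side',*ce[i],.014))
# side checks
print('cap side->',onz('side',*cen(caps)[:2],.076))
ys=mask(s,(24,190,120),(34,255,255),(355,250,40,55));print('leg side',cen(ys),rect(ys))
E
```

```text
leg (407.0833333333333, 192.34027777777777, 144.0) ((406.0, 192.49998474121094), (41.99999237060547, 2.999999523162842), 0.0)
leg world c [ 0.51246476 -0.08280462] ang 89.6722671600534 extent (np.float64(-0.07044143978026739), np.float64(0.07802379316368328))
cap (430.4, 192.8, 10.0) [ 0.51243419 -0.16525456  0.076     ]
capside (385.625, 301.26785714285717, 56.0)
peg (430.0, 167.5, 2.0) [ 0.60540963 -0.16751702  0.067     ]
pegs (424.1333333333333, 295.73333333333335, 15.0)
(array([ 0.60528451, -0.16804555,  0.06346985]), np.float64(0.0018404237305725609))
felt (427.8250497017893, 204.85288270377734, 503.0) ((428.0, 204.0), (18.0, 30.0), 90.0)
[[ 0.50338358 -0.10360767  0.076     ]
 [ 0.50544853 -0.20972593  0.076     ]
 [ 0.44154083 -0.20847557  0.076     ]
 [ 0.43955191 -0.1029169   0.076     ]] [ 0.46935912 -0.15549017  0.076     ]
pan ((303.61370849609375, 177.71145629882812), (17.7905330657959, 49.931915283203125), 21.501436233520508)
[[0.49433239 0.34547406 0.014     ]
 [0.66864848 0.28260058 0.014     ]
 [0.64533899 0.22120941 0.014     ]
 [0.47158742 0.28486932 0.014     ]] [0.56997682 0.28353834 0.014     ]
handle (303.4888888888889, 176.13333333333333, 45.0) [0.57095339 0.2839727  0.036     ]
160.4414105589299
green [309.77142857 161.57142857] [0.630093   0.26239146 0.014     ]
green [297.36111111 192.91666667] [0.51263612 0.30530867 0.014     ]
handle side (345.82608695652175, 202.97826086956522, 46.0)
greens [327.39393939 208.84848485] [0.51289094 0.30963248 0.014     ]
greens [364.5    209.1875] [0.63012803 0.26759444 0.014     ]
cap side-> [ 0.50313893 -0.16382415  0.076     ]
leg side (376.1205357142857, 277.70982142857144, 224.0) ((375.83258056640625, 277.4078674316406), (48.210426330566406, 5.4515228271484375), 58.570438385009766)
```

```bash
python3 - <<'E'
from h import *
from scipy.spatial.transform import Rotation as R
s=r.state();M=R.from_quat(s['eef_rot']).as_matrix();print(M)
print('jaw yaw',np.degrees(np.arctan2(M[1,2],M[0,2])))
print([x for x in dir(r) if x[0]!='_'])
# hinge cap check: predicted pixels of hinge candidate
for H in [(.511,-.164,.076),(.506,-.164,.076)]: print(proj('top',H),proj('side',H),proj('side',(H[0],H[1]+.158,.076)),proj('top',(H[0],H[1]+.158,.076)))
E
```

```text
[[-5.15873002e-04 -9.19164834e-01  3.93872747e-01]
 [-9.70228531e-04  3.93873075e-01  9.19164327e-01]
 [-9.99999396e-01  9.20254834e-05 -1.09498843e-03]]
jaw yaw 66.80429654558397
['MotionError', 'hand_in', 'nose_length', 'state']
(np.float64(430.05190420433405), np.float64(193.19481523454502)) (np.float64(388.7044099263983), np.float64(300.50319364201505)) (np.float64(363.2775646642615), np.float64(256.7444592400802)) (np.float64(385.34408487421877), np.float64(192.32977040718407))
(np.float64(430.0742242053369), np.float64(194.5959231492001)) (np.float64(386.7672363229616), np.float64(301.02429954056157)) (np.float64(361.5340624939225), np.float64(257.15734903408895)) (np.float64(385.34801727632623), np.float64(193.732308810781))
```

>>> {"fn": "move_arm", "kwargs": {"motion": [[20, -45, 0, 3, 0], [45, -100, 0, 6, 0], [70, -155, 0, 9, 0], [95, -210, 0, 12, 0], [122, -265, 0, 15, 0], [148, -320, 0, 18, 0], [175, -375, 0, 21, 0], [200, -430, 0, 23, 0]]}}

```text
clock: 1.1
eef_pos: [0.4171, 0.0736, 0.4048]
eef_rot: [-0.5, 0.5, 0.499, 0.501]
wrist_force: [1.4, 1.8, -0.5]
opening: 0.0002
```

>>> {"fn": "move_arm", "kwargs": {"motion": [[20, -45, 0, 0, 0], [45, -90, -20, 0, 0], [61, -119, -60, 0, 0], [61, -119, -100, 0, 0], [61, -119, -130, 0, 0], [61, -119, -155, 0, 0], [61, -119, -174, 0, 0], [61, -119, -174, 0, 0]]}}

```text
clock: 2.1
eef_pos: [0.4772, -0.0434, 0.2296]
eef_rot: [-0.498, 0.501, 0.5, 0.5]
wrist_force: [0.5, 0.4, -0.0]
opening: -0.0003
```

```bash
python3 - <<'E'
from h import *
t=grab_frame('side')[:,:,::-1]
cv2.imwrite('pics/s1.png',cv2.resize(t[190:340,310:470],None,fx=5,fy=4,interpolation=cv2.INTER_NEAREST)[:600])
s=r.state();print(s['eef_pos'],s['wrist_force'])
E
```

```text
[ 0.4775288  -0.04343985  0.2305404 ] [-1.21952519 -0.31303546  0.22483104]
```

View pics/s1.png

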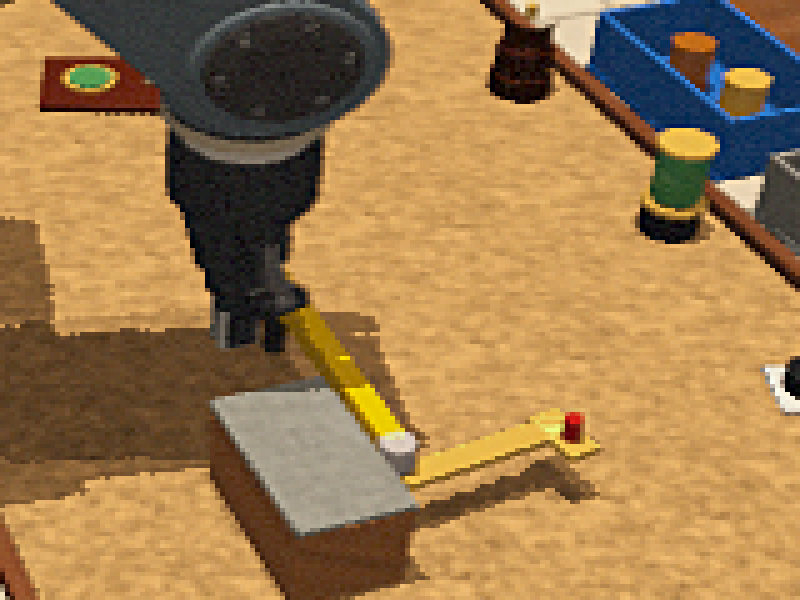

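```bash
cat > arc.py <<'E'
import numpy as np,sys
H=np.array([.511,-.164])
def tool(th,gap=0):
    a=np.radians(th);return H+.120*np.array([np.cos(a),np.sin(a)])+(.018+gap)*np.array([-np.sin(a),np.cos(a)])
E
python3 - <<'E'
from arc import *
c=np.array([.4775,-.0436])
for th in [90,85,80,75,70,65,60,55]: print(th,np.round((tool(th)-c)*1000),th-90)
c=c+np.round((tool(55)-c)*1000)/1000
print(c)
for th in [50,46,42,38,34,30,26,22]: print(th,np.round((tool(th)-c)*1000),th-55)
E
```

```text
90 [16. -0.] 0
85 [26.  1.] -5
80 [37.  1.] -10
75 [47.  0.] -15
70 [58. -1.] -20
65 [68. -4.] -25
60 [78. -7.] -30
55 [ 88. -12.] -35
[ 0.5655 -0.0556]
50 [ 9. -5.] -5
46 [ 16. -10.] -9
42 [ 23. -15.] -13
38 [ 29. -20.] -17
34 [ 35. -26.] -21
30 [ 40. -33.] -25
26 [ 45. -40.] -29
22 [ 50. -47.] -33
```

>>> {"fn": "move_arm", "kwargs": {"motion": [[16, 0, 0, 0, 0], [26, 1, 0, -5, 0], [37, 1, 0, -10, 0], [47, 0, 0, -15, 0], [58, -1, 0, -20, 0], [68, -4, 0, -25, 0], [78, -7, 0, -30, 0], [88, -12, 0, -35, 0]]}}

```text
clock: 3.15
eef_pos: [0.5658, -0.0552, 0.2317]
eef_rot: [-0.324, 0.628, 0.325, 0.628]
wrist_force: [-1.3, 3.7, -0.9]
opening: 0.0001
```

>>> {"fn": "move_arm", "kwargs": {"motion": [[9, -5, 0, -5, 0], [16, -10, 0, -9, 0], [23, -15, 0, -13, 0], [29, -20, 0, -17, 0], [35, -26, 0, -21, 0], [40, -33, 0, -25, 0], [45, -40, 0, -29, 0], [50, -47, 0, -33, 0]]}}

```text
clock: 4.15
eef_pos: [0.6157, -0.1023, 0.2318]
eef_rot: [-0.133, 0.694, 0.133, 0.695]
wrist_force: [-3.1, 2.4, 0.5]
opening: -0.0
```

```bash
python3 - <<'E'
from h import *
from arc import *
t=grab_frame('top')[:,:,::-1]
cv2.imwrite('pics/t2.png',cv2.resize(t[140:230,370:470],None,fx=6,fy=6,interpolation=cv2.INTER_NEAREST))
t=grab_frame('side')[:,:,::-1]
cv2.imwrite('pics/s2.png',cv2.resize(t[220:350,330:480],None,fx=5,fy=4.5,interpolation=cv2.INTER_NEAREST))
s=r.state();print(s['eef_pos'],s['wrist_force'],s['ft_torque'])
print(tool(22))
c=tool(22)
for th in [20,18,16,15,14,13,12,11,10,9,8,7,6,5,4,3,2]: print(th,np.round((tool(th)-c)*1000,1))
E
```

```text
[ 0.61589664 -0.10282187  0.23171706] [-0.63314842 -0.37222806 -1.12302166] [0.00880891 0.00552464 0.00651531]
[ 0.61551914 -0.1023579 ]
20 [ 2.1 -3.7]
18 [ 4.  -7.4]
16 [  5.9 -11.3]
15 [  6.7 -13.2]
14 [  7.6 -15.1]
13 [  8.4 -17.1]
12 [  9.1 -19.1]
11 [  9.8 -21.1]
10 [ 10.5 -23.1]
9 [ 11.2 -25.1]
8 [ 11.8 -27.1]
7 [ 12.4 -29.2]
6 [ 12.9 -31.2]
5 [ 13.5 -33.3]
4 [ 13.9 -35.3]
3 [ 14.4 -37.4]
2 [ 14.8 -39.5]
```

View pics/t2.png

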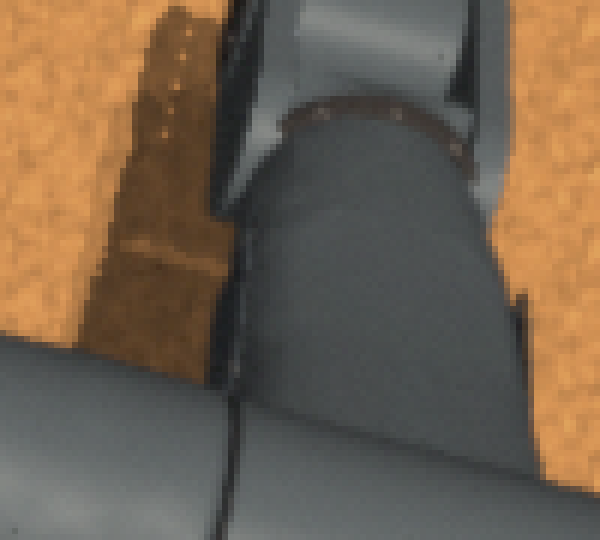

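View pics/s2.png

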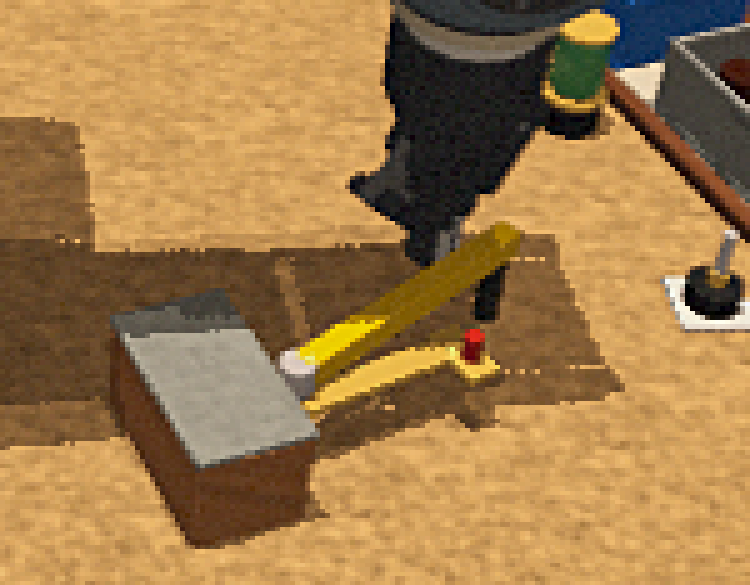

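>>> {"fn": "move_arm", "kwargs": {"motion": [[2, -4, 0, -2, 0], [4, -7.5, 0, -4, 0], [6, -11, 0, -6, 0], [7, -13, 0, -7, 0], [8, -15, 0, -8, 0], [8.5, -17, 0, -9, 0], [9, -19, 0, -10, 0], [10, -21, 0, -11, 0]]}}

```text
clock: 5.25
eef_pos: [0.6256, -0.1235, 0.2306]
eef_rot: [-0.066, 0.704, 0.066, 0.704]
wrist_force: [0.3, 2.4, -0.4]
opening: 0.0
```

>>> {"fn": "move_arm", "kwargs": {"motion": [[0, -0.5, 0, 0, 0], [0, -1, 0, 0, 0], [0.5, -1.5, 0, -1, 0], [0.5, -2, 0, -1, 0], [0.5, -2.5, 0, -1, 0], [1, -3, 0, -1, 0], [1, -3, 0, -1, 0], [1, -3, 0, -1, 0]]}}

```text
clock: 6.25
eef_pos: [0.6265, -0.1265, 0.2306]
eef_rot: [-0.06, 0.705, 0.06, 0.704]
wrist_force: [-1.4, 1.2, -0.5]
opening: -0.0
```

```bash
python3 - <<'E'
from h import *
t=grab_frame('side')[:,:,::-1]
cv2.imwrite('pics/s3.png',cv2.resize(t[250:330,380:460],None,fx=7,fy=7,interpolation=cv2.INTER_NEAREST))
s=r.state();print(s['eef_pos'],s['wrist_force'],s['ft_torque'])
E
```

```text
[ 0.62646394 -0.12651562  0.23066759] [-1.23619642  0.83041834 -0.05554522] [ 0.28106594  0.25583714 -0.03088594]
```

View pics/s3.png

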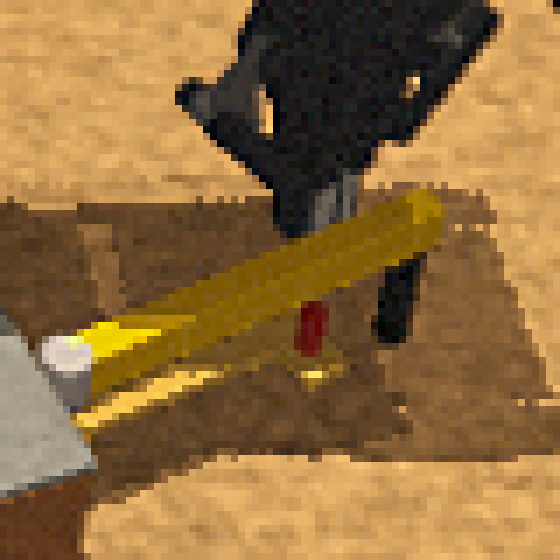

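>>> {"fn": "move_arm", "kwargs": {"motion": [[0, -0.5, 0, 0, 0], [0, -1, 0, 0, 0], [0.5, -1.5, 0, -1, 0], [0.5, -2, 0, -1, 0], [0.5, -2.5, 0, -1, 0], [0.5, -2.5, 0, -1, 0], [0.5, -2.5, 0, -1, 0], [0.5, -2.5, 0, -1, 0]]}}

```text
clock: 7.3
eef_pos: [0.6271, -0.129, 0.2307]
eef_rot: [-0.054, 0.705, 0.054, 0.705]
wrist_force: [-1.2, 1.0, -0.4]
opening: 0.0
```

>>> {"fn": "move_arm", "kwargs": {"motion": [[0, -0.5, 0, 0, 0], [0, -1, 0, 0, 0], [0.5, -1.5, 0, -1, 0], [0.5, -2, 0, -1, 0], [0.5, -2, 0, -1, 0], [0.5, -2, 0, -1, 0], [0.5, -2, 0, -1, 0], [0.5, -2, 0, -1, 0]]}}

```text
clock: 8.3
eef_pos: [0.6276, -0.131, 0.2307]
eef_rot: [-0.048, 0.705, 0.048, 0.705]
wrist_force: [0.1, 1.9, -0.4]
opening: -0.0
```

```bash
python3 - <<'E'
from h import *
t=grab_frame('side')[:,:,::-1]
cv2.imwrite('pics/s4.png',cv2.resize(t[250:330,380:460],None,fx=7,fy=7,interpolation=cv2.INTER_NEAREST))
s=r.state();print(s['eef_pos'],s['wrist_force'],s['ft_torque'])
E
```

```text
[ 0.62759611 -0.13099031  0.23070936] [-0.72468149  1.42818215 -1.08705916] [ 0.21425177 -0.04087918  0.00675114]
```

View pics/s4.png

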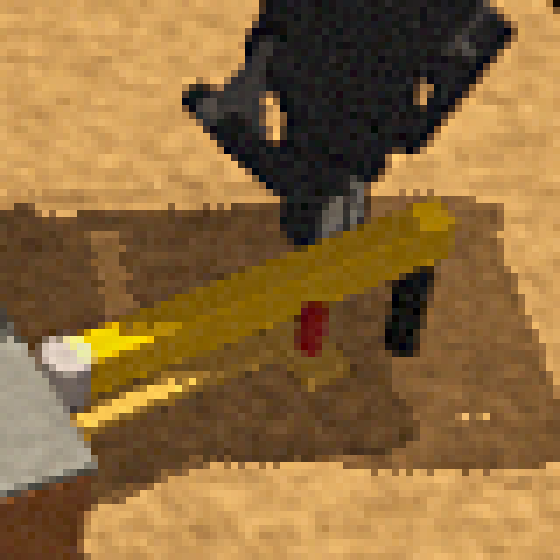

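>>> {"fn": "move_arm", "kwargs": {"motion": [[0, -0.5, 0, 0, 0], [0, -1, 0, 0, 0], [0.5, -1.5, 0, -1, 0], [0.5, -2, 0, -1, 0], [0.5, -2, 0, -1, 0], [0.5, -2, 0, -1, 0], [0.5, -2, 0, -1, 0], [0.5, -2, 0, -1, 0]]}}

```text
clock: 9.35
eef_pos: [0.6281, -0.133, 0.2307]
eef_rot: [-0.042, 0.706, 0.042, 0.706]
wrist_force: [0.8, 1.7, 0.2]
opening: 0.0001
```

>>> {"fn": "move_arm", "kwargs": {"motion": [[0, -0.5, 0, 0, 0], [0, -1, 0, 0, 0], [0.5, -1.5, 0, -1, 0], [0.5, -1.5, 0, -1, 0], [0.5, -1.5, 0, -1, 0], [0.5, -1.5, 0, -1, 0], [0.5, -1.5, 0, -1, 0], [0.5, -1.5, 0, -1, 0]]}}

```text
clock: 10.35
eef_pos: [0.6286, -0.1345, 0.2307]
eef_rot: [-0.036, 0.706, 0.036, 0.706]
wrist_force: [-0.6, 1.6, 0.1]
opening: -0.0002
```

>>> {"fn": "move_arm", "kwargs": {"motion": [[0, -0.5, 0, 0, 0], [0, -1, 0, 0, 0], [0.5, -1.5, 0, -0.5, 0], [0.5, -1.5, 0, -0.5, 0], [0.5, -1.5, 0, -0.5, 0], [0.5, -1.5, 0, -0.5, 0], [0.5, -1.5, 0, -0.5, 0], [0.5, -1.5, 0, -0.5, 0]]}}

```text
clock: 11.35
eef_pos: [0.629, -0.1359, 0.2306]
eef_rot: [-0.033, 0.706, 0.033, 0.706]
wrist_force: [-2.0, 4.4, 1.7]
opening: -0.0001
```

```bash
python3 - <<'E'
from h import *
t=grab_frame('side')[:,:,::-1]
cv2.imwrite('pics/s5.png',cv2.resize(t[250:330,380:460],None,fx=7,fy=7,interpolation=cv2.INTER_NEAREST))
s=r.state();print(s['eef_pos'],s['wrist_force'],s['ft_torque'])
E
```

```text
[ 0.62896538 -0.13587487  0.23063833] [-2.44024517  4.30927097  1.66020005] [ 0.73248855  0.45486687 -0.05212724]
```

View pics/s5.png

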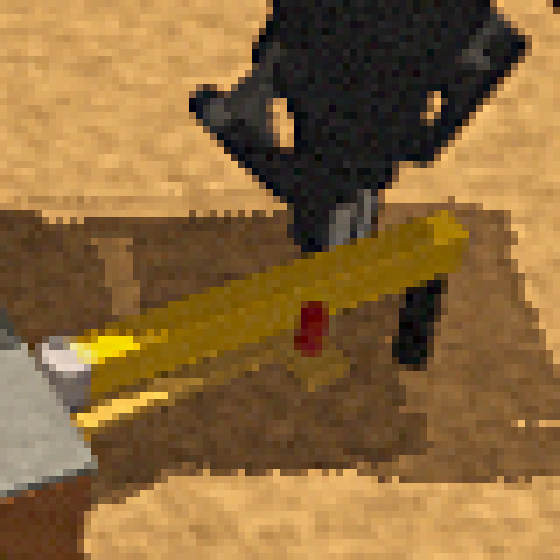

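>>> {"fn": "move_arm", "kwargs": {"motion": [[0, -0.2, 0, 0, 0], [0, -0.4, 0, 0, 0], [0, -0.5, 0, 0, 0], [0, -0.5, 0, 0, 0], [0, -0.5, 0, 0, 0], [0, -0.5, 0, 0, 0], [0, -0.5, 0, 0, 0], [0, -0.5, 0, 0, 0]]}}

```text
clock: 12.4
eef_pos: [0.629, -0.1361, 0.2306]
eef_rot: [-0.033, 0.707, 0.033, 0.706]
wrist_force: [-3.4, 6.8, 2.4]
opening: 0.0003
```

>>> {"fn": "move_arm", "kwargs": {"motion": [[0, -0.2, 0, 0, 0], [0, -0.4, 0, 0, 0], [0, -0.6, 0, 0, 0], [0, -0.8, 0, 0, 0], [0, -0.8, 0, 0, 0], [0, -0.8, 0, 0, 0], [0, -0.8, 0, 0, 0], [0, -0.8, 0, 0, 0]]}}

```text
clock: 13.4
eef_pos: [0.629, -0.1365, 0.2306]
eef_rot: [-0.032, 0.707, 0.033, 0.706]
wrist_force: [-1.1, 9.8, 2.3]
opening: -0.0002
```

>>> {"fn": "move_arm", "kwargs": {"motion": [[0, -0.2, 0, 0, 0], [0, -0.4, 0, 0, 0], [0, -0.4, 0, 0, 0], [0, -0.4, 0, 0, 0], [0, -0.4, 0, 0, 0], [0, -0.4, 0, 0, 0], [0, -0.4, 0, 0, 0], [0, -0.4, 0, 0, 0]]}}

```text
clock: 14.4
eef_pos: [0.6291, -0.1366, 0.2307]
eef_rot: [-0.032, 0.707, 0.033, 0.706]
wrist_force: [-1.3, 10.5, 2.7]
opening: -0.0002
```

```bash
python3 - <<'E'
from h import *
t=grab_frame('side')[:,:,::-1]
cv2.imwrite('pics/s6.png',cv2.resize(t[250:330,380:460],None,fx=7,fy=7,interpolation=cv2.INTER_NEAREST))
s=r.state();print(s['clock'],s['eef_pos'],s['wrist_force'],s['ft_torque'])
E
```

```text
14.45 [ 0.6290445  -0.1366382   0.23063523] [-2.11597552 11.87697436  2.7120373 ] [ 1.93476825  0.38567127 -0.04936638]
```

View pics/s6.png

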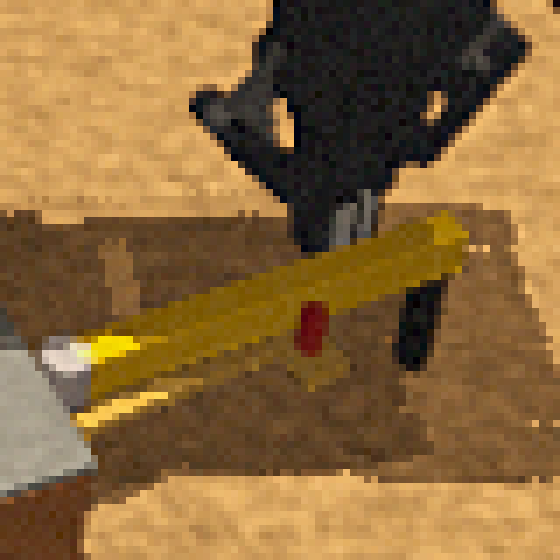

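>>> {"fn": "move_arm", "kwargs": {"motion": [[0, 3, 0, 0, 0], [-1, 12, 0, 0, 0], [-2, 25, 0, 0, 0], [-2, 30, 25, 0, 0], [-2, 35, 60, 5, 0], [-2, 60, 110, 15, 40], [-10, 110, 150, 25, 85], [-20, 170, 150, 35, 85]]}}

```text
clock: 15.45
eef_pos: [0.6091, 0.0337, 0.3841]
eef_rot: [-0.246, 0.661, 0.244, 0.665]
wrist_force: [0.7, 1.0, -0.7]
opening: 0.0546
```

```bash
python3 - <<'E'
from h import *
from scipy.spatial.transform import Rotation as R
s=r.state();M=R.from_quat(s['eef_rot']).as_matrix()
y=np.degrees(np.arctan2(M[1,2],M[0,2]));print(s['clock'],s['eef_pos'],y,s['qpos'],s['wrist_force'])
print((np.array([.571,.285,.192])-s['eef_pos'])*1000,70.1-y)
E
```

```text
15.45 [0.60907169 0.03371238 0.38411411] 40.562976325242225 [-2.09818169e-02  4.78712317e-01  1.51189985e+00 -1.98649453e-04
  1.14477381e+00 -7.28848153e-01] [ 0.73052195  0.95554677 -0.72363181]
[ -38.07169453  251.28762447 -192.11411149] 29.53702367475777
```

>>> {"fn": "move_arm", "kwargs": {"motion": [[-5, 45, 0, 5, 85], [-12, 95, -10, 10, 85], [-20, 145, -30, 16, 85], [-28, 195, -60, 22, 85], [-35, 235, -90, 27, 85], [-38, 253, -110, 30, 85], [-38, 253, -120, 30, 85], [-38, 253, -120, 30, 85]]}}

```text
clock: 16.45
eef_pos: [0.5714, 0.2843, 0.2606]
eef_rot: [-0.407, 0.579, 0.406, 0.578]
wrist_force: [-0.4, -0.5, 0.6]
opening: 0.085
```

```bash
python3 - <<'E'
from h import *
t=grab_frame('side')[:,:,::-1]; cv2.imwrite('pics/s7f.png',t)
cv2.imwrite('pics/s7.png',cv2.resize(t[130:230,290:410],None,fx=6,fy=6,interpolation=cv2.INTER_NEAREST))
t=grab_frame('top')[:,:,::-1]; cv2.imwrite('pics/t7.png',t)
s=r.state();print(s['clock'],s['eef_pos'],s['eef_rot'],s['opening'])
E
```

```text
16.55 [0.57176203 0.28422691 0.26167807] [-0.40662902  0.57815126  0.40632636  0.57904478] 0.08541314433707978
```

View pics/s7.png

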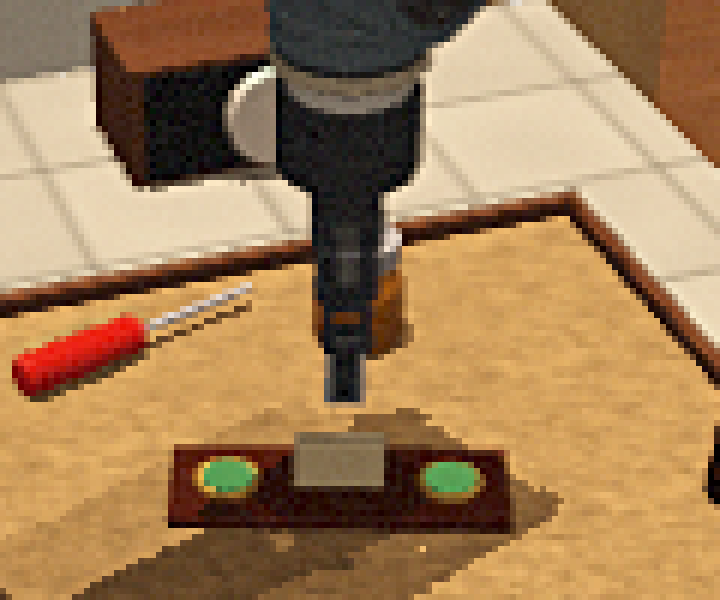

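View pics/t7.png

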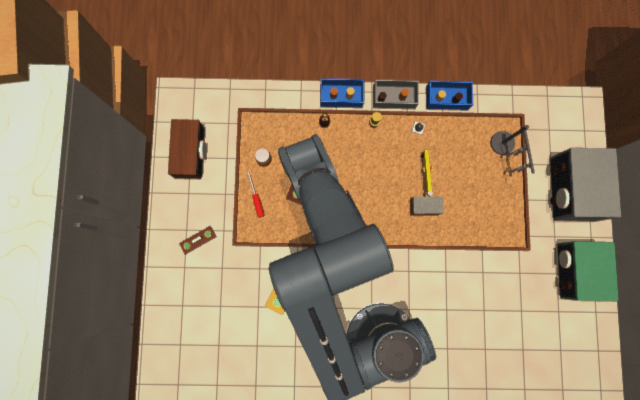

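```bash
python3 - <<'E'
from h import *
t=cv2.imread('pics/t7.png')
h=cv2.cvtColor(t,cv2.COLOR_BGR2HSV)
m=cv2.inRange(h,(24,190,120),(34,255,255));z=np.zeros_like(m);z[145:200,415:440]=m[145:200,415:440]
p=np.argwhere(z)[:,::-1];P=np.array([onz('top',u,v,.076)[:2] for u,v in p]);c=P.mean(0);w,V=np.linalg.eigh(np.cov(P.T));d=V[:,1];d*=np.sign(d[0])
print(len(P),c,np.degrees(np.arctan2(d[1],d[0])),((P-c)@d).min(),((P-c)@d).max(),c+d*((P-c)@d).max()-d*.158)
cv2.imwrite('pics/t7c.png',cv2.resize(t[145:225,400:460],None,fx=7,fy=7,interpolation=cv2.INTER_NEAREST))
for v in range(148,198):
  u=p[p[:,1]==v][:,0]
  if len(u): print(v,u.min(),u.max(),end='; ')
# jar
j=cv2.inRange(h,(0,0,170),(179,60,255))[145:175,250:280];M=cv2.moments(j,True);print('jar',onz('top',250+M['m10']/M['m00'],145+M['m01']/M['m00'],.076))
E
```

```text
157 [ 0.59424213 -0.15594999] 3.989545944794871 -0.07185734171574454 0.0729707317654254 [ 0.50941891 -0.16186585]
150 425 427; 151 424 427; 152 424 427; 153 424 427; 154 424 427; 155 424 428; 156 425 428; 157 426 428; 158 426 428; 159 426 428; 160 426 428; 161 425 428; 162 425 428; 163 425 428; 164 425 428; 165 425 429; 166 425 429; 167 426 429; 168 426 429; 169 427 429; 170 427 429; 171 427 429; 172 426 429; 173 426 429; 174 426 429; 175 426 429; 176 426 429; 177 426 430; 178 427 430; 179 427 430; 180 428 430; 181 428 430; 182 427 430; 183 427 430; 184 427 430; 185 427 430; 186 427 430; 187 427 430; 188 427 431; 189 427 431; 190 428 428; jar [0.63667393 0.43298035 0.076     ]
```

View pics/t7c.png

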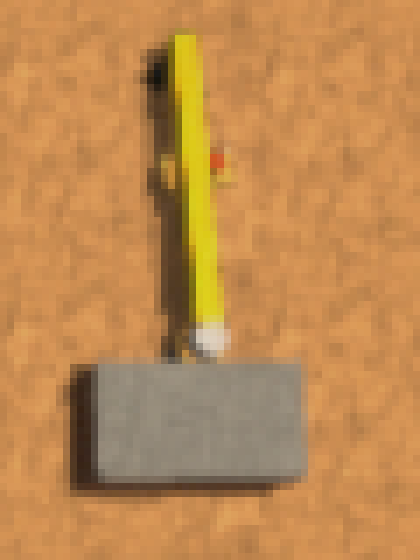

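>>> {"fn": "move_arm", "kwargs": {"motion": [[0, 0, -20, 0, 85], [0, 0, -40, 0, 85], [0, 0, -60, 0, 85], [0, 0, -68, 0, 85], [0, 0, -68, 0, 60], [0, 0, -68, 0, 30], [0, 0, -68, 0, 8], [0, 0, -68, 0, 8]]}}

```text
clock: 17.55
eef_pos: [0.5712, 0.2854, 0.1934]
eef_rot: [-0.407, 0.578, 0.407, 0.578]
wrist_force: [-5.0, -1.3, 5.1]
opening: 0.0128
```

```bash
python3 - <<'E'
from h import *
t=cv2.imread('pics/t7.png').astype(float)
# subpixel right edge: yellow-ness = (R - B)... cork vs yellow: use B? saturation
h=cv2.cvtColor(cv2.imread('pics/t7.png'),cv2.COLOR_BGR2HSV)
# yellow index: G/R ratio
ratio=t[...,1]/(t[...,2]+1)
for v in (155,175): print(v,np.round(ratio[v,418:436],2), t[v,418:436,0])
R=[];Ls=[]
for v in list(range(151,189)):
    row=ratio[v]; th=.78
    us=[u for u in range(424,434) if row[u]>th]
    if not us: continue
    a,b=min(us),max(us)
    e=b+(row[b]-th)/(row[b]-row[b+1]); R.append((e,v)); l=a-(row[a]-th)/(row[a]-row[a-1]); Ls.append((l,v))
for nme,S in(('R',R),('L',Ls)):
    S=np.array(S); 
    W=np.array([onz('top',u,v,.076)[:2] for u,v in S])
    k=np.polyfit(W[:,0],W[:,1],1)
    for _ in range(5):
        res=W[:,1]-np.polyval(k,W[:,0]); g=abs(res)<2*np.median(abs(res))+1e-4; k=np.polyfit(W[g,0],W[g,1],1)
    print(nme,np.degrees(np.arctan(k[0])),'y at x=.511',np.polyval(k,.511),'y at .556',np.polyval(k,.556),len(S),g.sum(),np.std(res[g]))
s=r.state();print(s['clock'],s['eef_pos'],s['wrist_force'],s['ft_torque'],s['opening'])
E
```

```text
155 [0.69 0.7  0.7  0.7  0.96 0.78 0.82 0.86 0.87 0.88 0.87 0.72 0.69 0.69
 0.68 0.69 0.69 0.69] [85. 77. 58. 23. 23. 17. 19. 25. 27. 30. 46. 80. 86. 81. 83. 81. 76. 77.]
175 [0.69 0.68 0.68 0.69 0.69 0.71 0.71 0.73 0.85 0.92 0.91 0.89 0.82 0.71
 0.7  0.69 0.69 0.71] [79. 81. 80. 72. 53. 44. 37. 25. 19. 26. 25. 31. 56. 85. 85. 84. 82. 90.]
R 4.419863735960039 y at x=.511 -0.17037342926057591 y at .556 -0.16689517423996741 38 36 0.0007127084112193889
L 3.5560225746557403 y at x=.511 -0.15275755338322627 y at .556 -0.14996106819556776 38 26 0.0007057779232669426
17.55 [0.57121011 0.28537975 0.19336648] [-4.96716748 -1.30492534  5.06543438] [-0.2460234   0.59005681 -0.14351319] 0.012771241569096254
```

>>> {"fn": "move_arm", "kwargs": {"motion": [[0, 0, 3, 0, 8], [0, 0, 10, 0, 8], [0, 0, 30, 0, 8], [0, 0, 55, 0, 8], [0, 0, 80, 0, 8], [0, 0, 105, 0, 8], [0, 0, 115, 0, 8], [0, 0, 115, 0, 8]]}}

```text
clock: 18.55
eef_pos: [0.571, 0.2854, 0.3085]
eef_rot: [-0.407, 0.578, 0.407, 0.579]
wrist_force: [0.2, -0.0, -3.2]
opening: 0.0125
```

```bash
python3 - <<'E'
from h import *
t=grab_frame('side')[:,:,::-1]; cv2.imwrite('pics/s8f.png',t)
cv2.imwrite('pics/s8.png',cv2.resize(t[100:220,280:420],None,fx=5,fy=5,interpolation=cv2.INTER_NEAREST))
s=r.state();print(s['clock'],s['eef_pos'],s['wrist_force'],s['ft_torque'],s['opening'])
E
```

```text
18.6 [0.57091571 0.28524633 0.30749044] [-0.28098729  0.32072595 -3.3196578 ] [-0.01242845 -0.04438925  0.03729445] 0.012903351430524387
```

View pics/s8.png

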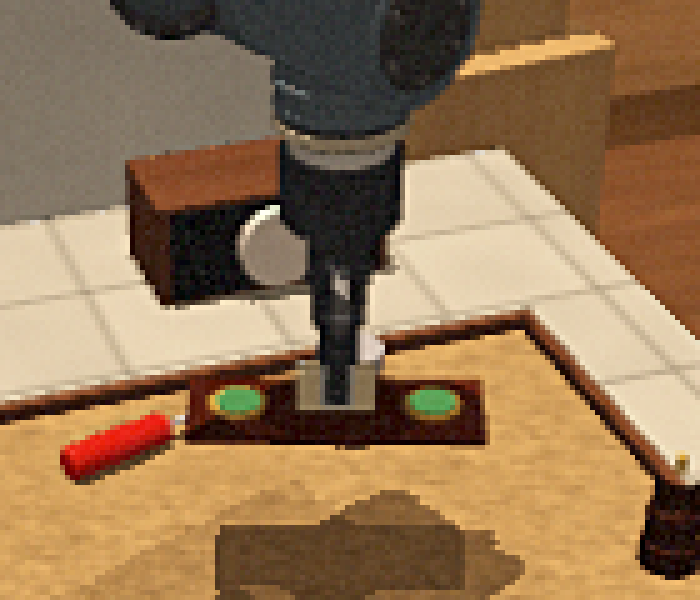

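>>> {"fn": "move_arm", "kwargs": {"motion": [[0, -35, 0, 3, 8], [-2, -90, 0, 6, 8], [-4, -145, 0, 9, 8], [-6, -200, 0, 12, 8], [-8, -255, 0, 15, 8], [-10, -310, 0, 18, 8], [-13, -360, 0, 21, 8], [-15, -400, 0, 24, 8]]}}

```text
clock: 19.6
eef_pos: [0.5555, -0.1166, 0.3067]
eef_rot: [-0.518, 0.481, 0.519, 0.48]
wrist_force: [1.2, 1.3, -4.1]
opening: 0.0131
```

>>> {"fn": "move_arm", "kwargs": {"motion": [[0, -25, 0, 0, 8], [0, -45, 0, 0, 8], [0, -45, -10, 0, 8], [0, -45, -20, 0, 8], [0, -45, -25, 0, 8], [0, -45, -30, 0, 8], [0, -45, -30, 0, 8], [0, -45, -30, 0, 8]]}}

```text
clock: 20.6
eef_pos: [0.5562, -0.1596, 0.2779]
eef_rot: [0.519, -0.481, -0.518, -0.481]
wrist_force: [-0.8, -0.1, -2.9]
opening: 0.0129
```

```bash
python3 - <<'E'
from h import *
from scipy.spatial.transform import Rotation as R
t=grab_frame('side')[:,:,::-1]; cv2.imwrite('pics/s9f.png',t)
cv2.imwrite('pics/s9.png',cv2.resize(t[220:340,330:470],None,fx=5,fy=5,interpolation=cv2.INTER_NEAREST))
s=r.state();M=R.from_quat(s['eef_rot']).as_matrix()
print(s['clock'],s['eef_pos'],np.degrees(np.arctan2(M[1,2],M[0,2])),s['wrist_force'],s['opening'])
E
```

```text
20.65 [ 0.55616694 -0.15959492  0.27797357] 94.31223516494154 [-2.89487322e-03 -2.77259995e-01 -3.05768315e+00] 0.012881393881169982
```

View pics/s9.png

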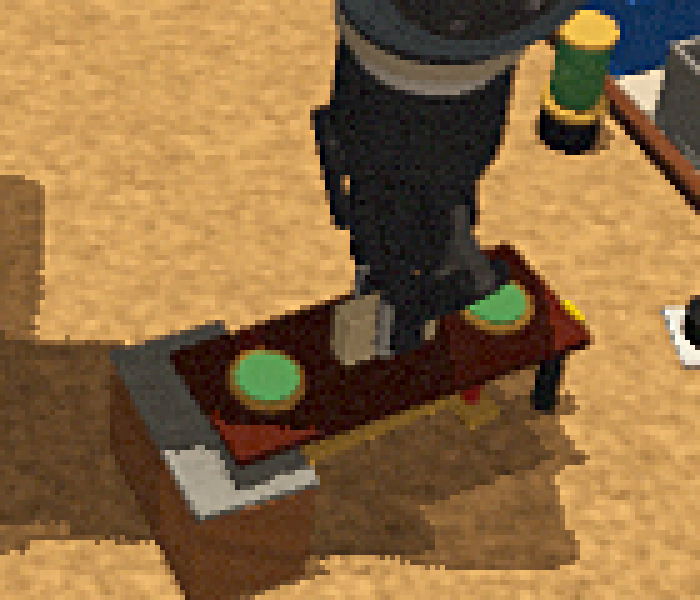

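>>> {"fn": "move_arm", "kwargs": {"motion": [[0, 0, -5, 0, 8], [0, 0, -10, 0, 8], [0, 0, -12, 0, 8], [0, 0, -13, 0, 8], [0, 0, -13.5, 0, 8], [0, 0, -14, 0, 8], [0, 0, -14, 0, 8], [0, 0, -14, 0, 8]]}}

```text
clock: 21.65
eef_pos: [0.5561, -0.1597, 0.2638]
eef_rot: [0.518, -0.481, -0.518, -0.481]
wrist_force: [0.3, -0.5, -1.9]
opening: 0.0129
```

>>> {"fn": "move_arm", "kwargs": {"motion": [[0, 0, -0.5, 0, 8], [0, 0, -1, 0, 8], [0, 0, -1, 0, 8], [0, 0, -1, 0, 8], [0, 0, -1, 0, 8], [0, 0, -1, 0, 8], [0, 0, -1, 0, 8], [0, 0, -1, 0, 8]]}}

```text
clock: 22.65
eef_pos: [0.5561, -0.1596, 0.2633]
eef_rot: [0.519, -0.481, -0.518, -0.481]
wrist_force: [-3.3, 1.5, 4.9]
opening: 0.0127
```

```bash
python3 - <<'E'
from h import *
t=grab_frame('side')[:,:,::-1]
cv2.imwrite('pics/s10.png',cv2.resize(t[220:340,330:470],None,fx=5,fy=5,interpolation=cv2.INTER_NEAREST))
s=r.state()
print(s['clock'],s['eef_pos'],s['wrist_force'],s['ft_torque'],s['opening'])
E
```

```text
22.7 [ 0.55611265 -0.15964915  0.26329544] [-2.30087658  0.50387195  4.60239922] [0.19376141 0.42409218 0.03848645] 0.013155649201960629
```

View pics/s10.png

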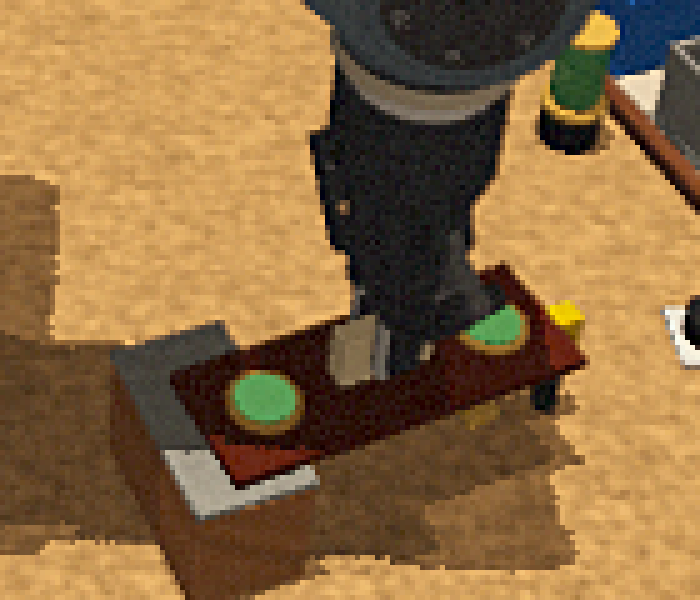

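>>> {"fn": "move_arm", "kwargs": {"motion": [[0, 0, 1, 0, 8], [0, 0, 1, 0, 20], [0, 0, 1, 0, 35], [0, 0, 1, 0, 45], [0, 0, 5, 0, 45], [0, 0, 20, 0, 45], [0, 0, 50, 0, 45], [0, 0, 90, 0, 45]]}}

```text
clock: 23.7
eef_pos: [0.5559, -0.1596, 0.3542]
eef_rot: [-0.518, 0.481, 0.519, 0.481]
wrist_force: [0.8, -0.1, -0.5]
opening: 0.0448
```

>>> {"fn": "move_arm", "kwargs": {"motion": [[0, 25, 20, 0, 45], [-10, 70, 40, 0, 45], [-20, 120, 60, 0, 45], [-30, 170, 60, 0, 45], [-40, 220, 60, 0, 45], [-50, 270, 60, 0, 45], [-60, 320, 60, 0, 45], [-60, 340, 60, 0, 45]]}}

```text
clock: 24.7
eef_pos: [0.4953, 0.1824, 0.4138]
eef_rot: [0.519, -0.48, -0.519, -0.481]
wrist_force: [-0.8, -0.6, -0.1]
opening: 0.0451
```

```bash
python3 - <<'E'
from h import *
t=np.ascontiguousarray(grab_frame('side')[:,:,::-1])
cv2.imwrite('pics/s11.png',cv2.resize(t[220:340,330:470],None,fx=5,fy=5,interpolation=cv2.INTER_NEAREST))
t=np.ascontiguousarray(grab_frame('top')[:,:,::-1]);cv2.imwrite('pics/t11.png',t)
cv2.imwrite('pics/t11c.png',cv2.resize(t[145:225,390:470],None,fx=7,fy=7,interpolation=cv2.INTER_NEAREST))
h=cv2.cvtColor(t,cv2.COLOR_BGR2HSV)
gr=cv2.inRange(h,(45,60,60),(85,255,255));z=np.zeros_like(gr);z[145:225,405:450]=gr[145:225,405:450]
n,l,st,ce=cv2.connectedComponentsWithStats(z)
G=[onz('top',*ce[i],.084) for i in range(1,n) if st[i,4]>15];print(G,np.mean(G,0));d=G[0]-G[1];print('yaw',np.degrees(np.arctan2(d[1],d[0])))
m=cv2.inRange(h,(24,190,120),(34,255,255))[145:175,415:440];p=np.argwhere(m)[:,::-1]+[415,145];print('leg tip mask',len(p),p.min(0),p.max(0),p.mean(0))
print(onz('top',p[:,0].mean(),p[:,1].min()-.5,.076))
s=r.state();print(s['clock'],s['eef_pos'],s['wrist_force'])
E
```

```text
[array([ 0.61833005, -0.15682126,  0.084     ]), array([ 0.49508839, -0.16589903,  0.084     ])] [ 0.55670922 -0.16136014  0.084     ]
yaw 4.212704234822923
leg tip mask 17 [424 150] [427 154] [425.58823529 151.88235294]
[ 0.66873672 -0.15049245  0.076     ]
24.8 [0.49598431 0.18157669 0.41341394] [-0.47413761 -0.65797816  0.52478487]
```

View pics/s11.png

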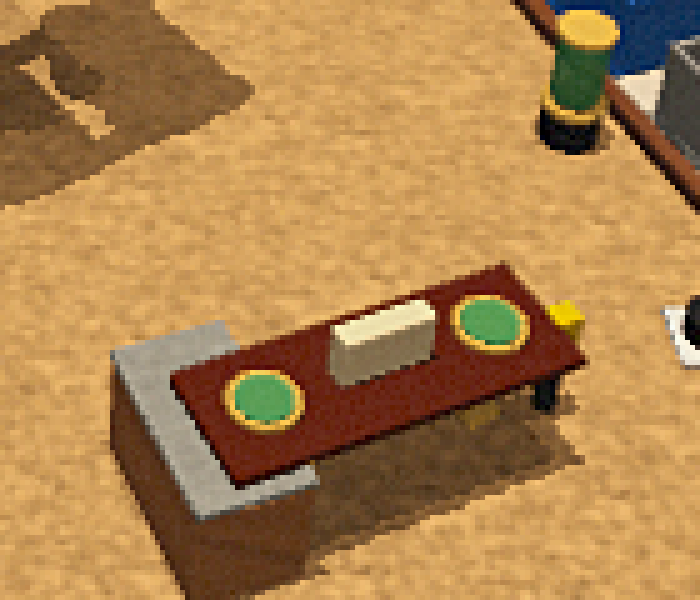

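View pics/t11c.png

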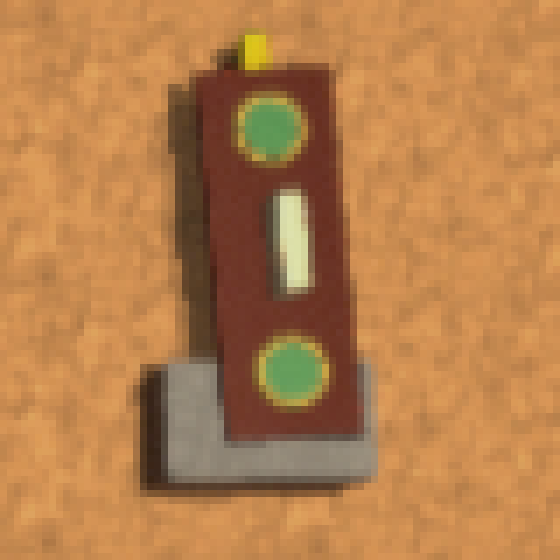

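```bash
python3 - <<'E'
from h import *
a=cv2.imread('pics/top0.png').astype(int);b=cv2.imread('pics/t11.png').astype(int)
for n,(x,y) in dict(knobs=(324,120),valve=(376,120),pot=(418,128),jar=(262,157),driver=(257,195)).items():
    print(n,np.abs(a-b)[y-12:y+12,x-10:x+10].mean())
print(r.hand_in())
E
```

```text
knobs 1.4805555555555556
valve 1.2159722222222222
pot 1.06875
jar 1.18125
driver 1.1979166666666667
the job is handed in; nothing more can be done
None
```

The leg is swung out against the red peg, the panel is lying on the block and the leg, and the job was handed in at about 25 s on the robot's clock. No verdict was reported.

- **Leg:** I swung it about 85° with closed fingers until the force rose at the peg. I pressed to 10–12 N at the push point for about 2 s, then backed off. The leg stayed against the peg and had not shifted after the panel was laid.
- **Panel:** I took the large brown panel by its handle, lifted it level and set it down right side up. Contact came within about 1 mm of 70 mm above where it was picked up, and the leg and block were seen under it afterwards.
- **Final fit:** The last top view puts the panel's centre at about (0.557, -0.161) m, against a seat estimate of about (0.556, -0.160) m. Its yaw is 4.2°, and the leg points at about 4.4°. I expect the true error to be within about 2–3 mm.
- **Bystanders:** The knobs, valve, potentiometer, jar and screwdriver look unchanged between the first and last top views.
- **Disagreement:** The two cameras differed by about 5 mm on the panel's position in y, and by up to 9 mm on the hinge in x. The side view of the hinge cap is the less reliable one. I relied on the top camera, which agreed with where the leg was felt against the peg.

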